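# Rock the brass-headed locating block out of its tight pocket

### The job

The brass-headed locating block is stuck in the blue two-station base and its pocket has to be inspected. Grip it by the head, rock it from side to side across the base (towards one long edge, then the other, clearly tilting it at least twice each way while its foot is still in the pocket) until it works free, then lift it straight out just clear of the base and finish still holding it there, upright and still above its own pocket, a centimetre or two above the base. Leave the dark-headed block seated and the other things alone, and never let the freed block shoot up high.

Things in the scene. Friction and masses are not known exactly. Their poses are not given: they have to be found in the camera images.
- base: blue locating base, 190 x 110 x 36 mm, fixed to the worktop, yaw within about 20 degrees. Origin at the centre of its underside; x along its 190 mm length (the row of two pockets), y across it (the rocking direction, towards its long edges), z up. Pockets 33 mm (x) by 43 mm (y), 22 mm deep, floor 14 mm above the underside. Low screw heads (4 mm) near the corners
- pocket_1 (a point): centre of one pocket's mouth, level with the base's top face (36 mm up), 50 mm from the base's origin along -x. In each pocket a spring pad in either y wall, 4 to 12 mm above the pocket floor, squeezes the block's foot with about 22 N: a straight pull takes about 30 N, but tilted about one pad the other side slips up easily, so the block can be walked up; it is free after 12 mm
- pocket_2 (a point): centre of the other pocket's mouth, same level, same pads, 50 mm from the base's origin along +x
- brass_block: the block to free, 0.25 to 0.45 kg, seated in either pocket: steel foot 30 x 40 x 26 mm (x, y, z), brass-yellow head on it 24 (x) x 28 (y) x 48 mm, to be gripped across its 28 mm. Origin at the centre of the foot's underside, axes along the base's; head 26 to 74 mm above the origin. 1.5 mm clearance in the pocket: it can tilt about 0.13 rad each way about x; under 0.05 rad is not clearly tilted
- brass_block_top (a point): centre of the top face of the brass head, 74 mm above the block's origin
- steel_block: the same block with a dark steel head, seated in the other pocket; leave it seated
- v_block_2: the steel V block nearer the base, 45 x 50 x 40 mm, a bystander; origin at the centre of its underside
- oil_dropper: small amber dropper bottle, 33 mm across, 102 mm tall, a bystander; origin at the centre of its underside
Not all that is in view belongs to the job. What is meant by the brass_block is not green or turquoise, and is the smaller of those in its own colour.

How it is judged:
By the outcome, as a careful person would: the job done as asked, in the order asked, and still so for the second after the job is handed in, while the arm keeps its last pose, push and grip.
It also fails if it takes over 35 s, if anything falls off the work surface, if the arm or the gripper's body presses on something with over 40 N, if the wrist force passes 120 N, or if a joint passes its speed limit or range.

### The arm

A 6-joint arm with a two-finger parallel gripper is mounted at the origin on a cart in front of the work surface, level with it; the furniture and walls round the work are solid. World frame = base frame: x ahead of the robot, y to its left, z up, the work surface at z = 0. Lengths are in m, angles in rad, forces in N, time in s.
With the tool pointing down it reaches from about 0.3 to 0.825 m from the base axis. Payload 5.4 kg.
Tool frame: the origin (TCP) lies at the very end of the fingers, on their centre line; the grasp point (between the pads) lies 19 mm behind it; z points along the fingers, y is the line along which they close (so a half turn about z gives the same grasp; the last joint's range is limited). The gripper opens to 92 mm and grips with 3 to 60 N. Pads are 20 mm wide; open, the fingers measure 128 mm over their backs; the gripper's body (75 mm by 189 mm) begins 69 mm behind the grasp point.
Start: joints at [-0.21, 0.158, 1.597, -0, 1.386, -0.21], TCP at [0.575, -0, 0.215] pointing down, gripper open.
Joint ranges: [-2.91, 2.91], [-0.94, 2.29], [0.18, 2.7], [-1.29, 4.43], [0.17, 2.64], [-3, 3]. Speed limits (rad/s): [2.57, 2.57, 3.14, 3.14, 3.14, 3.14].

### API

Orientations are given as a rotation vector (axis times angle).
In Python, from rig import env gives the robot as it stands.
- The arm moves only by the shell command python3 -m jog 'ROWS' [OPENING]. ROWS is JSON, a list of rows, each a list of 4 numbers: the shift along the tool's x, y, z in cm, then the turn about the tool's z in degrees. A call has 1 to 5 rows; each row is the pose to reach, as a shift and turn from the pose commanded when the call began, along the tool's axes at that moment; what a row does not reach only later rows make up. A row lasts 1/10 s, in which the tool goes at most 50 mm and 8.59 degrees, less where a joint would pass 70% of its speed; a pose out of reach is approached as far as the arm can. A call with a gripper value outside its range is refused whole. OPENING is the closure, from 0 (fully open) to 1 (shut), set as the call begins (- or left out, the last holds). The fingers move at their own pace and stop on an object; the grip force is fixed at half the most. Time passes only in rows, so rows that repeat a pose let the fingers close. It gives the time, the measured TCP pose, the force, the opening and the grip force at its end, in the units of the state.
- env.get_obs(): the state, without advancing time (a new reading comes with each control period).
- env.snapshot(name): name is "scene" or "side" or "wrist"; returns a dict with "frame" (420x560x3 uint8, red, green, blue), "fx", "fy", "cx", "cy" (pixels), "camera_from_world" (4x4, takes a point from world to camera coordinates). Camera axes: x right, y down, z forward; pixel columns grow to the right and rows downward; lengths in m; the calibration is good to about 2 mm. A picture is of the moment at which its call begins. There is no depth.
- env.hand_in(): hands the job in; it is judged then, once.
The state is a dict: "time": time; "q": joint angles; "qd": joint speeds; "joint_efforts": joint torques, N m; "tool_pos": TCP position; "ee_rot": TCP orientation; "wrist_force": force on the tool from outside, world axes, zero at the start; "moment": the same for the moment, N m; "gripper_width": finger opening in m; "grip_force": force on a finger pad.
Only numpy, scipy, OpenCV 4.12 (cv2) and the standard library are available. Lean on these libraries where they do the work, as an engineer would, in place of code of your own. Each camera call takes 0.05 s, during which the arm holds its last target. There are 200 camera calls.

## Working session

There is one attempt and no reset: what is moved stays moved. The work goes in short steps, Python scripts to look and compute and a shell command to move; the robot and the scene stay as the last step left them, time stands still between calls to the robot, and variables do not carry over. Pictures are saved under pics/ and viewed, at most 10 in all, crops included, and the job is handed in when it is done.

```bash
ls; mkdir -p pics; cat > h.py <<'E'
import numpy as np, cv2
from rig import env
def snap(n,f):
    s=env.snapshot(n); cv2.imwrite('pics/'+f,cv2.cvtColor(s['frame'],cv2.COLOR_RGB2BGR)); np.save('pics/'+f[:-4]+'.npy',dict(s),allow_pickle=True); return s
def load(f): return np.load('pics/'+f+'.npy',allow_pickle=True).item()
def ray(s,u,v):
    T=np.array(s['camera_from_world']);R=T[:3,:3];o=-R.T@T[:3,3]
    d=R.T@np.array([(u-s['cx'])/s['fx'],(v-s['cy'])/s['fy'],1]);return o,d
def onz(s,u,v,z):
    o,d=ray(s,u,v);return o+d*(z-o[2])/d[2]
def proj(s,p):
    T=np.array(s['camera_from_world']);c=T[:3,:3]@np.array(p)+T[:3,3]
    return np.array([s['cx']+s['fx']*c[0]/c[2],s['cy']+s['fy']*c[1]/c[2]])
E
python3 - <<'E'
from h import *
a=snap('scene','s1.png');b=snap('wrist','w1.png');c=snap('side','d1.png')
for s in(a,b,c):print(s['fx'],ray(s,280,210))
o=env.get_obs();print(o)
E
```

```text
pics
468.3434390720874 (array([0.09992368, 0.99836432, 0.7121863 ]), array([ 0.40527567, -0.68860059, -0.60139587]))
306.057107332844 (array([0.57470101, 0.07649805, 0.38257493]), array([ 0.00579332, -0.25967071, -0.96575506]))
420.98402062169123 (array([0.06314069, 0.976669  , 0.49923455]), array([ 0.50312095, -0.73499124, -0.45483437]))
{'time': 0.15, 'q': array([-2.10088832e-01,  1.58904219e-01,  1.59791172e+00,  1.44631447e-05,
        1.38620572e+00, -2.10097183e-01]), 'qd': array([-6.74959578e-04, -2.36637580e-03, -3.10681742e-03,  8.10052693e-05,
       -5.01054215e-04, -5.99917558e-04]), 'joint_efforts': array([ 3.99315013e-04, -3.85916662e+01, -3.22434962e+01,  7.02334754e-02,
        3.51220253e-02, -9.48688057e-05]), 'tool_pos': array([5.74526926e-01, 9.08362832e-05, 2.13860791e-01]), 'ee_rot': array([-2.22058172e+00, -2.22059435e+00,  1.20210832e-03]), 'wrist_force': array([ 0.79505063,  0.35995942, -0.05935719]), 'moment': array([ 0.01673572,  0.00782771, -0.02595776]), 'grip_force': 0.0, 'gripper_width': 0.09184198011253841}
```

View pics/s1.png

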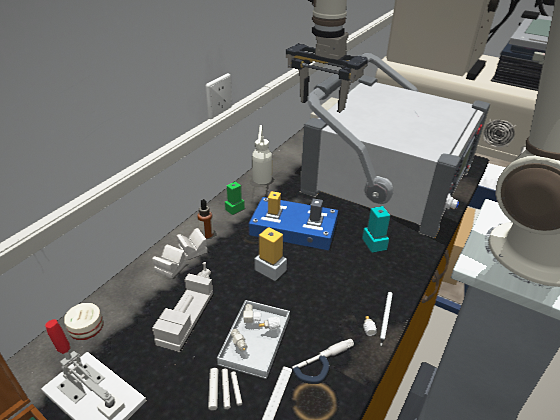

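View pics/w1.png

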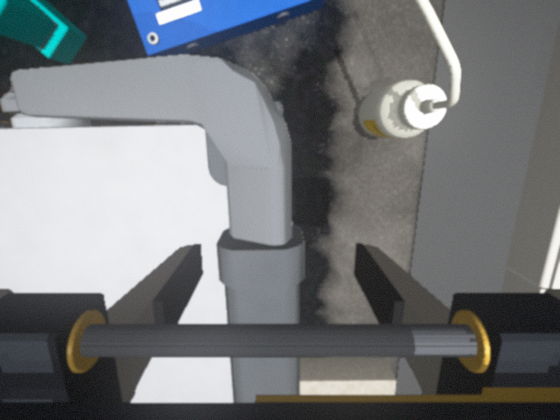

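```bash
python3 - <<'E'
from h import *
for f,r in(('s1',(170,280,190,350)),('d1',None)):
    i=cv2.imread(f'pics/{f}.png')
    if r: i=cv2.resize(i[r[0]:r[1],r[2]:r[3]],None,fx=5,fy=5,interpolation=cv2.INTER_CUBIC)
    cv2.imwrite(f'pics/{f}c.png',i)
E
```

```text
(no output)
```

View pics/s1c.png

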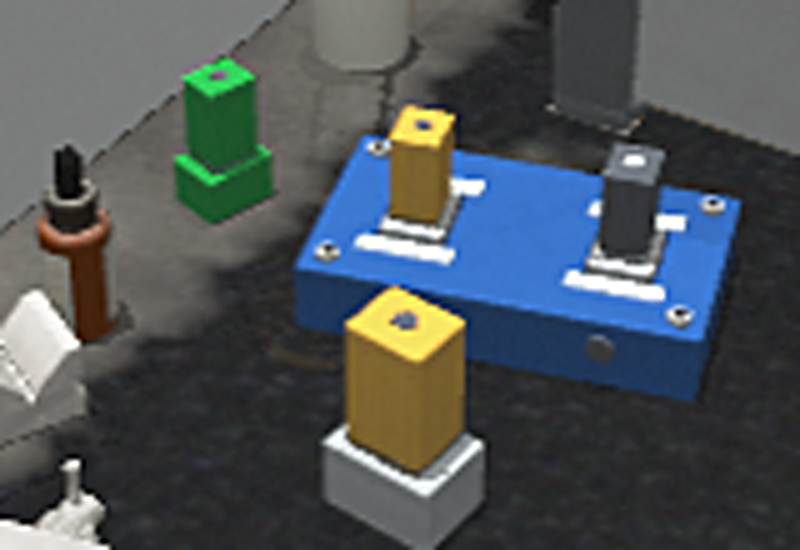

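View pics/d1c.png

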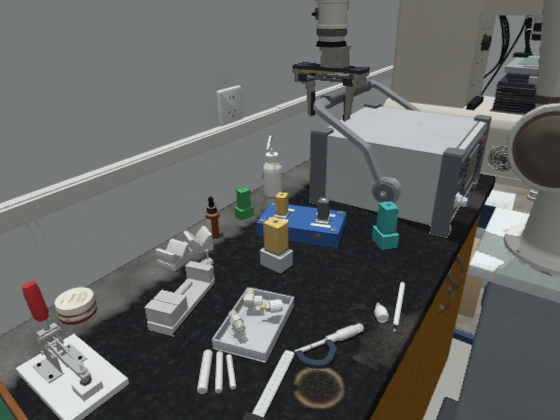

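The candidates are:
- small brass head in the base, scene px (274,194)
- larger brass head on a loose foot on the worktop, (270,233)
- green block, (235,185)
- turquoise block, (376,215)

The small brass head seated in the blue base is the one meant: it is not green or turquoise and is the smaller of the two brass ones. The dark-headed block is at (316,202). I'll fit the base pose next.

```bash
python3 - <<'E'
from h import *
from scipy.optimize import least_squares
s=load('s1'); f=lambda u,v:(190+(u+.5)/5-.5,170+(v+.5)/5-.5)
c=[f(368,135),f(742,202),f(710,340),f(297,267)]
P=[onz(s,*p,.036) for p in c]; print(np.round(P,4)); print([np.linalg.norm(P[i]-P[(i+1)%4]).round(4) for i in range(4)])
# brass top corners at z=.014+.074=.088 ; screws
t=[f(407,104),f(456,112),f(441,143),f(391,135)]
T=np.array([onz(s,*p,.088) for p in t]);print(np.round(T,4),T.mean(0))
d=[f(615,146),f(664,152),f(654,184),f(604,175)]
D=np.array([onz(s,*p,.088) for p in d]);print(D.mean(0),np.linalg.norm(D.mean(0)-T.mean(0)))
def mod(x):
    R=np.array([[np.cos(x[2]),-np.sin(x[2])],[np.sin(x[2]),np.cos(x[2])]])
    L=np.array([[.095,-.055],[-.095,-.055],[-.095,.055],[.095,.055]])
    return L,R,x[:2]
def res(x,k):
    L,R,o=mod(x);L=np.roll(L,k,0)
    return (np.concatenate([proj(s,[*(R@l+o),.036]) for l in L])-np.array(c).ravel())
for k in range(4):
  for y0 in(0,1.57,-1.57,3.14):
    r=least_squares(res,[.6,.2,y0],args=(k,));
    if r.cost<50:print(k,r.x,r.cost)
E
```

```text
[[0.6196 0.1996 0.036 ]
 [0.4383 0.1478 0.036 ]
 [0.4054 0.2488 0.036 ]
 [0.5897 0.3058 0.036 ]]
[np.float64(0.1886), np.float64(0.1062), np.float64(0.1929), np.float64(0.1104)]
[[0.578  0.23   0.088 ]
 [0.5554 0.223  0.088 ]
 [0.5482 0.248  0.088 ]
 [0.5708 0.2552 0.088 ]] [0.56311447 0.23907531 0.088     ]
[0.46602651 0.21409628 0.088     ] 0.10024980133349796
0 [0.51319148 0.22543829 0.29433462] 0.8135008957760465
0 [0.51319149 0.22543829 0.29433462] 0.8135008957760319
0 [0.51319148 0.22543829 0.29433462] 0.8135008957760371
0 [0.51319148 0.22543829 0.29433462] 0.813500895776052
2 [ 0.51319149  0.22543829 -2.84725803] 0.8135008957760014
2 [0.51319148 0.22543829 3.43592728] 0.8135008957760529
2 [ 0.51319149  0.22543829 -2.84725803] 0.8135008957760012
2 [0.51319148 0.22543829 3.43592727] 0.8135008957760635
```

```bash
python3 - <<'E'
from h import *
s=load('s1');d=load('d1')
def tri(a,b):
    A=[];B=[]
    for S,p in((s,a),(d,b)):
        o,r=ray(S,*p);r/=np.linalg.norm(r);M=np.eye(3)-np.outer(r,r);A.append(M);B.append(M@o)
    return np.linalg.lstsq(np.vstack(A),np.hstack(B),rcond=None)[0].round(3)
print('knob',tri((378,190),(386,191)))
print('bigtop',tri((271,233),(276,222)),'bigfoot z0',onz(s,272,274,0))
for n,p in dict(postL=(309,172),postR=(425,232),dropper=(208,236),bottle=(262,183),v=(190,262)).items():print(n,onz(s,*p,0))
i=cv2.imread('pics/s1.png')[30:220,260:500];j=cv2.imread('pics/d1.png')[45:235,260:500]
cv2.imwrite('pics/hd.png',cv2.resize(np.hstack([i,j]),(800,317)))
T=env.get_obs()['tool_pos'];print(proj(s,T),proj(d,T))
E
```

```text
knob [0.372 0.073 0.077]
bigtop [0.494 0.362 0.089] bigfoot z0 [0.47551275 0.38671976 0.        ]
postL [ 0.60423928 -0.015038    0.        ]
postR [0.24129869 0.06769257 0.        ]
dropper [0.66864562 0.36144407 0.        ]
bottle [0.68502383 0.10505769 0.        ]
v [0.64663297 0.45231201 0.        ]
[321.53731149 106.01012509] [327.85763987 116.68900504]
```

View pics/hd.png

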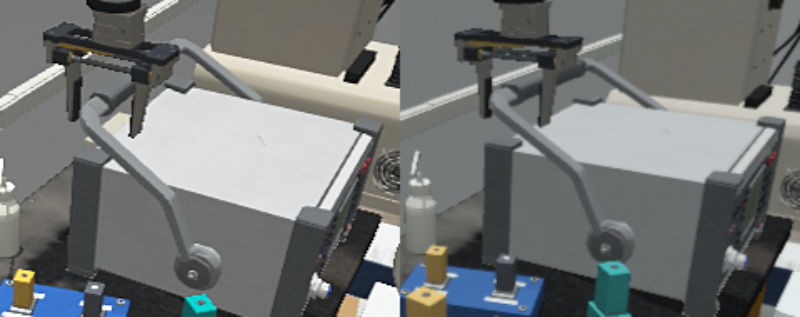

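```bash
cat >> h.py <<'E'
def tri(pairs):
    A=[];B=[]
    for S,p in pairs:
        o,r=ray(S,*p);r/=np.linalg.norm(r);M=np.eye(3)-np.outer(r,r);A.append(M);B.append(M@o)
    x=np.linalg.lstsq(np.vstack(A),np.hstack(B),rcond=None)[0]
    return x.round(3),[ (proj(S,x)-p).round(1).tolist() for S,p in pairs]
E
python3 - <<'E'
from h import *
s=load('s1');d=load('d1');w=load('w1')
print('elbow',tri([(s,(315,95)),(d,(320,104)),(w,(250,90))]),tri([(s,(315,95)),(w,(250,90))]))
print('sleeve',tri([(s,(260+127/1.667,30+92/1.667)),(w,(262,240))]))
T=env.get_obs()['tool_pos'];print('tcp in wrist',proj(w,T))
for dx in(-.046,.046):print(proj(w,T+[dx,0,0]))
E
```

```text
elbow (array([0.558, 0.084, 0.271]), [[-2.0, 2.4], [-1.7, -2.3], [-20.2, 15.1]]) (array([0.56 , 0.085, 0.277]), [[-2.8, -0.1], [-17.4, 9.5]])
sleeve (array([0.551, 0.026, 0.278]), [[-8.7, 1.6], [-47.5, 29.2]])
tcp in wrist [277.93519911 260.1227391 ]
[201.04043016 260.11544765]
[354.85045783 260.13003249]
```

```bash
python3 - <<'E'
from h import *
s=load('s1');d=load('d1');w=load('w1')
for y in(0.0,.03,.05,.07,.09):
    r=[]
    for S,p in((s,(315,95)),(d,(320,104)),(w,(262,85))):
        o,v=ray(S,*p);r.append((o+v*(y-o[1])/v[1]).round(3).tolist())
    print(y,r)
print('posttop',[proj(s,[.604,-.015,z]).round(0).tolist() for z in(.1,.13,.16,.2)])
E
```

```text
0.0 [[0.595, 0.0, 0.238], [0.599, 0.0, 0.244], [0.605, 0.0, 0.998]]
0.03 [[0.58, 0.03, 0.252], [0.583, 0.03, 0.252], [0.593, 0.03, 0.757]]
0.05 [[0.57, 0.05, 0.262], [0.572, 0.05, 0.257], [0.585, 0.05, 0.596]]
0.07 [[0.56, 0.07, 0.271], [0.561, 0.07, 0.262], [0.577, 0.07, 0.435]]
0.09 [[0.55, 0.09, 0.281], [0.55, 0.09, 0.268], [0.569, 0.09, 0.274]]
posttop [[311.0, 141.0], [312.0, 131.0], [313.0, 120.0], [314.0, 106.0]]
```

The close crop and triangulation agree: the seated brass head is centred at about (0.562, 0.240). It sits in pocket_2, with the base yaw at 16.9°. The gripper currently straddles the instrument's carrying handle at z≈0.25, so I'll go straight up first.

```bash
python3 -m jog '[[0,0,-4,0],[0,0,-8,0],[0,0,-12,0],[0,0,-12,0]]' && python3 -m jog '[[5,0,0,8],[10,0,0,16],[15,0,0,24],[20,-0.5,0,32],[24,-1.2,0,40]]' 0.3 && python3 -m jog '[[0,0,0,8.3],[0,0,0,16.6],[0,0,0,24.9],[0,0,0,33.1],[0,0,0,33.1]]' ; python3 - <<'E'
from h import *
from scipy.spatial.transform import Rotation as R
o=env.get_obs();print(o['tool_pos'],R.from_rotvec(o['ee_rot']).as_matrix().round(3),o['gripper_width'],o['wrist_force'])
snap('wrist','w2.png')
E
```

```text
time: 0.55
tool_pos: [0.5774, -0.0005, 0.3415]
ee_rot: [2.215, 2.215, 0.01]
wrist_force: [0.3, -0.1, -0.2]
gripper_width: 0.0917
grip_force: 0.0
time: 1.05
tool_pos: [0.563, 0.238, 0.3331]
ee_rot: [-2.845, -1.33, 0.003]
wrist_force: [0.9, 0.6, 0.5]
gripper_width: 0.0642
grip_force: 0.0
time: 1.55
tool_pos: [0.5633, 0.2362, 0.3333]
ee_rot: [3.106, 0.474, -0.003]
wrist_force: [-0.4, 0.1, -0.1]
gripper_width: 0.0639
grip_force: 0.0
[0.56326694 0.23624415 0.33326657] [[ 0.955  0.298 -0.002]
 [ 0.298 -0.955 -0.   ]
 [-0.002 -0.    -1.   ]] 0.06393737459025452 [-0.40896086  0.1478875  -0.07468659]
```

View pics/w2.png

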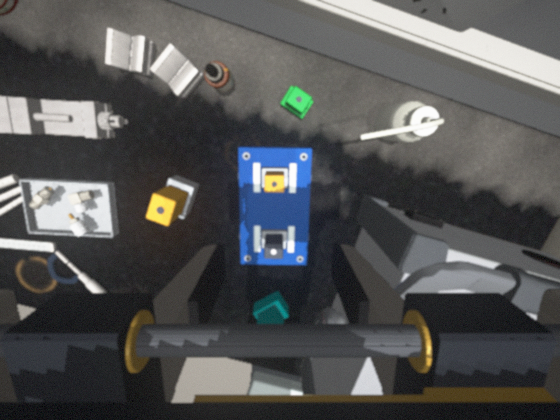

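The wrist view shows the base squarely aligned. Its top-face corners are (238,148), (312,148), (309,265) and (239,265), with the brass head at (275,183) and the dark head at (273,244). I'll refine from this.

```bash
python3 - <<'E'
from h import *
w=load('w2')
g=cv2.cvtColor(w['frame'],cv2.COLOR_RGB2HSV)
m=cv2.inRange(g,(105,150,60),(125,255,255)); m[270:]=0
m=cv2.morphologyEx(m,cv2.MORPH_CLOSE,np.ones((31,31)))
print(cv2.boundingRect(m), cv2.minAreaRect(cv2.findNonZero(m)))
y=cv2.inRange(g,(18,120,120),(32,255,255)); n,l,st,c=cv2.connectedComponentsWithStats(y)
print([(st[i].tolist(),c[i]) for i in range(1,n) if st[i][4]>30])
b=cv2.boxPoints(cv2.minAreaRect(cv2.findNonZero(m)));P=np.array([onz(w,*p,.036) for p in b])
print(b,P.round(4),P.mean(0))
for i in range(2):v=P[i+1]-P[i];print(np.linalg.norm(v),np.degrees(np.arctan2(v[1],v[0])))
print(proj(w,[.563,.239,.088]),proj(w,[.561,.240,.088]))
i=w['frame'][140:275,230:320,::-1];cv2.imwrite('pics/w2c.png',cv2.resize(i,None,fx=4.4,fy=4.4,interpolation=cv2.INTER_CUBIC))
E
```

```text
(238, 146, 74, 120) ((273.6827392578125, 205.80755615234375), (73.16293334960938, 118.70425415039062), 0.8951737284660339)
[([265, 174, 19, 18, 296], array([273.66554054, 182.58108108])), ([145, 193, 32, 34, 713], array([160.62692847, 208.89340813])), ([422, 326, 10, 45, 241], array([427.32780083, 346.86721992])), ([126, 340, 6, 31, 101], array([127.99009901, 354.5049505 ]))]
[[236.17847 264.58093]
 [238.03302 145.89116]
 [311.187   147.03418]
 [309.33246 265.72394]] [[0.4057 0.2602 0.036 ]
 [0.5927 0.3082 0.036 ]
 [0.6236 0.2036 0.036 ]
 [0.44   0.1436 0.036 ]] [0.51551027 0.22889827 0.036     ]
0.19304482995862862 14.398420082296553
0.10903513754968969 -73.53523877887002
[276.27806065 184.7074123 ] [275.14877094 185.8682379 ]
```

View pics/w2c.png

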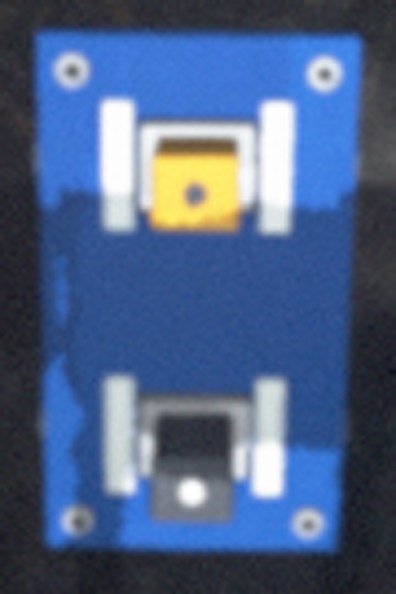

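```bash
python3 - <<'E'
from h import *
w=load('w2');f=lambda u,v:(230+(u+.5)/4.4-.5,140+(v+.5)/4.4-.5)
print('head',onz(w,*f(196,192),.088),'dark',onz(w,*f(192,493),.088))
S=np.array([onz(w,*f(*p),.040) for p in((72,71),(324,74),(307,523),(77,521))]);print(S.round(4),S.mean(0))
d=S[1]-S[2]+S[0]-S[3];print(np.degrees(np.arctan2(d[1],d[0])))
e=S[0]-S[1]+S[3]-S[2];print(np.degrees(np.arctan2(e[1],e[0]))-90)
o=env.get_obs();print(o['tool_pos'],o['ee_rot'])
E
```

```text
head [0.56406332 0.24236469 0.088     ] dark [0.46738303 0.21392899 0.088     ]
[[0.5827 0.2927 0.04  ]
 [0.6072 0.2109 0.04  ]
 [0.4491 0.1643 0.04  ]
 [0.4243 0.2462 0.04  ]] [0.51584358 0.22852466 0.04      ]
16.389854380380992
16.735426287048384
[0.56334165 0.23620889 0.33344918] [ 3.10480304e+00  4.78957323e-01 -2.75828951e-03]
```

```bash
python3 -m jog '[[0.1,-0.5,5,-0.3],[0.1,-0.5,10,-0.3],[0.1,-0.5,15,-0.3],[0.1,-0.5,19.5,-0.3],[0.1,-0.5,20,-0.3]]' && python3 -m jog '[[0,0,0,0]]'; python3 - <<'E'
from h import *
o=env.get_obs();print(o['tool_pos'],o['ee_rot'],o['wrist_force'])
w=snap('wrist','w3.png')
g=cv2.cvtColor(w['frame'],cv2.COLOR_RGB2HSV)
y=cv2.inRange(g,(18,120,120),(32,255,255)); n,l,st,c=cv2.connectedComponentsWithStats(y)
print([(st[i].tolist(),c[i]) for i in range(1,n) if st[i][4]>200])
E
```

```text
time: 2.1
tool_pos: [0.5579, 0.2401, 0.127]
ee_rot: [3.103, 0.486, -0.022]
wrist_force: [-0.6, -1.0, -0.1]
gripper_width: 0.0645
grip_force: 0.0
time: 2.2
tool_pos: [0.5625, 0.2411, 0.1339]
ee_rot: [3.104, 0.485, -0.004]
wrist_force: [-0.5, 0.6, 0.5]
gripper_width: 0.0643
grip_force: 0.0
[0.56245758 0.24112835 0.13393221] [ 3.10383512  0.48493696 -0.00391392] [-0.53179764  0.62003409  0.53923062]
[([260, 216, 35, 30, 880], array([276.67272727, 231.02159091])), ([39, 226, 92, 73, 4205], array([ 84.72413793, 262.07681332])), ([418, 316, 15, 56, 350], array([426.05428571, 344.56571429])), ([125, 321, 11, 51, 255], array([129.30980392, 348.90588235]))]
```

View pics/w3.png

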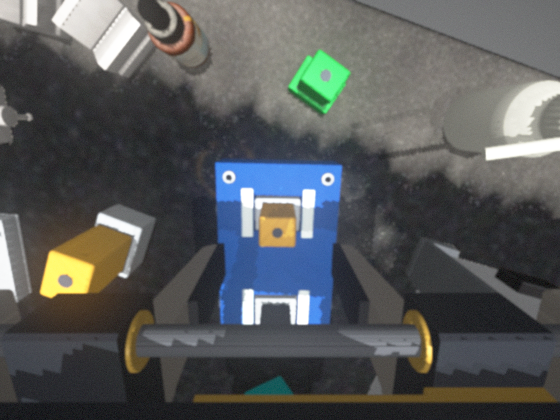

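```bash
python3 - <<'E'
from h import *
w=load('w3');s=load('s1')
print('head',onz(w,277.5,232.8,.088),'screws',onz(w,229,177,.04),onz(w,328,179,.04))
print('big',tri([(w,(66,281)),(s,(190+404/5,170+321/5))]))
E
```

```text
head [0.5632019  0.24210112 0.088     ] screws [0.58282298 0.29240811 0.04      ] [0.60724186 0.21044623 0.04      ]
big (array([0.485, 0.379, 0.101]), [[0.2, 0.3], [-0.1, 0.0]])
```

```bash
python3 -m jog '[[0.1,-0.1,4,0],[0.1,-0.1,7,0],[0.1,-0.1,7.9,0],[0.1,-0.1,7.9,0]]' && python3 -m jog '[[0,0,0,0],[0,0,0,0],[0,0,0,0],[0,0,0,0],[0,0,0,0]]' 1 && python3 -m jog '[[0,0,0,0],[0,0,0,0]]'
```

```text
time: 2.65
tool_pos: [0.5647, 0.2428, 0.0569]
ee_rot: [-3.104, -0.483, -0.002]
wrist_force: [0.0, 0.8, 0.4]
gripper_width: 0.0647
grip_force: 0.0
time: 3.15
tool_pos: [0.5642, 0.2426, 0.0562]
ee_rot: [3.104, 0.482, 0.001]
wrist_force: [-1.2, 0.6, 2.4]
gripper_width: 0.0279
grip_force: 29.9
time: 3.35
tool_pos: [0.5642, 0.2426, 0.0562]
ee_rot: [-3.104, -0.482, -0.001]
wrist_force: [-0.5, -0.4, 4.1]
gripper_width: 0.0278
grip_force: 29.9
```

```bash
python3 -m jog '[[0,0.2,0,0],[0,0.4,0,0],[0,0.5,0,0],[0,0.5,0,0]]'; python3 - <<'E'
from h import *
o=env.get_obs();print(o['tool_pos'],o['wrist_force'],o['moment'],o['gripper_width'])
snap('wrist','w4.png');
s=snap('scene','s4.png');d=snap('side','d4.png')
c=cv2.resize(s['frame'][175:245,245:345,::-1],None,fx=6,fy=6,interpolation=cv2.INTER_CUBIC);cv2.imwrite('pics/s4c.png',c)
E
```

```text
time: 3.75
tool_pos: [0.5647, 0.2409, 0.0562]
ee_rot: [-3.099, -0.481, -0.0]
wrist_force: [-3.5, 9.3, 5.0]
gripper_width: 0.0281
grip_force: 29.9
[0.56465872 0.24085786 0.05622819] [-3.46807511  9.27440156  4.98519517] [ 1.83743409  0.77679088 -0.30691932] 0.028134522235154565
```

View pics/s4c.png

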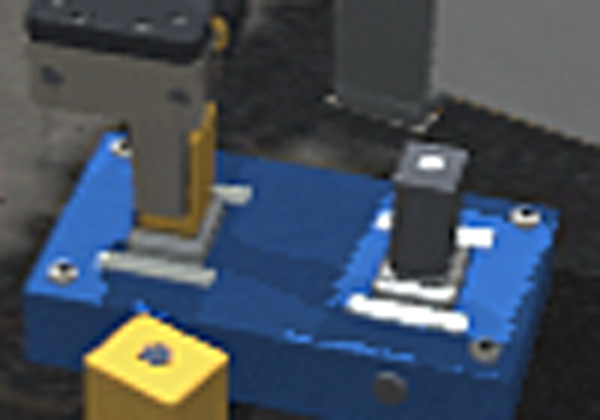

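The brass block is gripped at 28 mm, and the arm is compliant: a 5 mm command moved it about 2 mm at 10 N. I'll push further in steps.

```bash
cat > st.py <<'E'
from h import *
from scipy.spatial.transform import Rotation as R
o=env.get_obs();M=R.from_rotvec(o['ee_rot']).as_matrix();yb=np.array([-.288,.958,0]);xb=np.array([.958,.288,0])
print('t',o['time'],'by',((o['tool_pos']-[.5642,.2426,0])@yb*1e3).round(2),'bx',((o['tool_pos']-[.5642,.2426,0])@xb*1e3).round(2),'z',(o['tool_pos'][2]*1e3).round(2),'tooltilt(y)',(-M[:,2]@yb).round(4),'tilt(x)',(-M[:,2]@xb).round(4),'F',(o['wrist_force']@yb).round(1),o['wrist_force'][2].round(1),'M',(o['moment']@xb).round(2),'w',o['gripper_width'].round(4))
E
python3 st.py; python3 -m jog '[[0,0.2,0,0],[0,0.4,0,0],[0,0.4,0,0]]'>/dev/null; python3 st.py;python3 -m jog '[[0,0.2,0,0],[0,0.4,0,0],[0,0.4,0,0]]'>/dev/null; python3 st.py
```

```text
Traceback (most recent call last):
  File "st.py", line 4, in <module>
    print('t',o['time'],'by',((o['tool_pos']-[.5642,.2426,0])@yb*1e3).round(2),'bx',((o['tool_pos']-[.5642,.2426,0])@xb*1e3).round(2),'z',(o['tool_pos'][2]*1e3).round(2),'tooltilt(y)',(-M[:,2]@yb).round(4),'tilt(x)',(-M[:,2]@xb).round(4),'F',(o['wrist_force']@yb).round(1),o['wrist_force'][2].round(1),'M',(o['moment']@xb).round(2),'w',o['gripper_width'].round(4))
                                                                                                                                                                                                                                                                                                                                                ^^^^^^^^^^^^^^^^^^^^^^^^
AttributeError: 'float' object has no attribute 'round'
Traceback (most recent call last):
  File "st.py", line 4, in <module>
    print('t',o['time'],'by',((o['tool_pos']-[.5642,.2426,0])@yb*1e3).round(2),'bx',((o['tool_pos']-[.5642,.2426,0])@xb*1e3).round(2),'z',(o['tool_pos'][2]*1e3).round(2),'toolt
[... 758 characters left out ...]
x',((o['tool_pos']-[.5642,.2426,0])@xb*1e3).round(2),'z',(o['tool_pos'][2]*1e3).round(2),'tooltilt(y)',(-M[:,2]@yb).round(4),'tilt(x)',(-M[:,2]@xb).round(4),'F',(o['wrist_force']@yb).round(1),o['wrist_force'][2].round(1),'M',(o['moment']@xb).round(2),'w',o['gripper_width'].round(4))
                                                                                                                                                                                                                                                                                                                                                ^^^^^^^^^^^^^^^^^^^^^^^^
AttributeError: 'float' object has no attribute 'round'
```

```bash
sed -i "s/o\['gripper_width'\].round(4)/round(float(o['gripper_width']),4)/" st.py; python3 st.py
```

```text
t 4.5 by -2.55 bx -0.16 z 56.57 tooltilt(y) -0.018 tilt(x) -0.0011 F 31.9 8.1 M 6.34 w 0.028
```

The tool has moved sideways 2.5 mm but tilted only 0.018 rad, so the deep grip is holding the block upright. I'll go back, regrip nearer the top of the head so the block can pivot between the pads, and push again.

```bash
python3 -m jog '[[0,-0.7,0,0],[0,-1.3,0,0],[0,-1.3,0,0]]'>/dev/null; python3 st.py; python3 -m jog '[[0,0,0,0],[0,0,0,0],[0,0,-1.0,0],[0,0,-2.0,0],[0,0,-2.0,0]]' 0.5 >/dev/null; python3 st.py;  python3 -m jog '[[0,0,0,0],[0,0,0,0],[0,0,0,0],[0,0,0,0]]' 1 >/dev/null; python3 st.py
```

```text
t 4.8 by 0.84 bx -0.13 z 56.21 tooltilt(y) -0.0003 tilt(x) -0.0006 F 2.6 6.0 M 0.51 w 0.0281
t 5.3 by -0.21 bx 1.29 z 78.05 tooltilt(y) 0.0004 tilt(x) -0.0041 F 0.8 -0.2 M 0.12 w 0.0459
t 5.7 by 0.15 bx -0.66 z 75.29 tooltilt(y) -0.0003 tilt(x) 0.0007 F 0.5 1.1 M 0.13 w 0.0277
```

```bash
python3 -m jog '[[0,0.3,0,0],[0,0.6,0,0],[0,0.8,0,0],[0,0.8,0,0]]'>/dev/null; python3 st.py
```

```text
t 6.1 by -2.45 bx -0.65 z 75.54 tooltilt(y) -0.0103 tilt(x) 0.0003 F 18.1 2.1 M 3.6 w 0.0275
```

```bash
python3 -m jog '[[0,0.3,0,0],[0,0.6,0,0],[0,0.6,0,0]]'>/dev/null; python3 st.py; python3 -m jog '[[0,0.3,0,0],[0,0.6,0,0],[0,0.6,0,0]]'>/dev/null; python3 st.py
python3 - <<'E'
from h import *
w=snap('wrist','w5.png');s=load('w4')
s=snap('scene','s5.png')
a=cv2.resize(w['frame'][150:300,200:350,::-1],(600,600),interpolation=cv2.INTER_CUBIC);cv2.imwrite('pics/w5c.png',a)
E
```

```text
t 6.4 by -5.07 bx -0.37 z 76.97 tooltilt(y) -0.0161 tilt(x) -0.0002 F 27.1 10.1 M 5.78 w 0.0278
t 6.7 by -9.3 bx 0.5 z 79.02 tooltilt(y) -0.0188 tilt(x) -0.0019 F 32.8 19.8 M 6.87 w 0.0282
```

View pics/w5c.png

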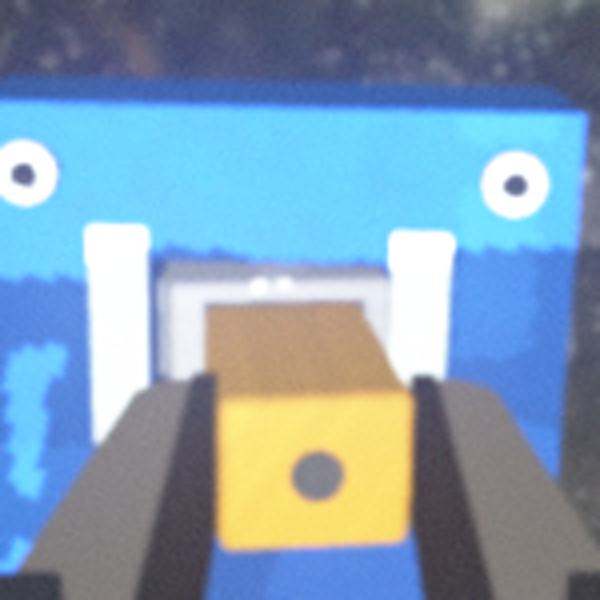

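The last picture shows the brass head leaning right (towards -y): the top edge is centred at crop (312,395), against (285,303) where it meets the foot, and the foot is still inside the pocket rim. I'll compute the tilt.

```bash
cat > tilt.py <<'E'
from h import *
import sys
yb=np.array([-.288,.958,0])
def go(name):
    w=snap('wrist',name) 
    g=cv2.cvtColor(w['frame'],cv2.COLOR_RGB2HSV).astype(int)
    m=((g[...,0]>=10)&(g[...,0]<=32)&(g[...,1]>110)&(g[...,2]>60)).astype(np.uint8); m[:,:240]=0;m[:,320:]=0;m[300:]=0
    rows=[(v,np.median(np.where(m[v])[0]),m[v].sum()) for v in range(200,300) if m[v].sum()>20]
    v0=rows[0][0]
    print(name,'top-row',v0,[(r[0],r[1],int(r[2])) for r in rows[::6]])
    # foot-end row and top edge
    return w,rows
if __name__=='__main__':
    w,rows=go(sys.argv[1])
E
python3 - <<'E'
from h import *
yb=np.array([-.288,.958,0])
w=load('w5');f=lambda u,v:(200+u/4,150+v/4)
for dz in(0,.004):
    a=onz(w,*f(285,303),.040+dz);b=onz(w,*f(312,395),.088+dz);print(a,b,((b-a)@yb)/.048)
p=onz(w,*f(269,180),.04);print('head foot rel screws mid along y',(a-p)@yb)
E
```

```text
[0.57407855 0.24208392 0.04      ] [0.57765834 0.23721711 0.088     ] -0.11861205109706091
[0.57535656 0.24231391 0.044     ] [0.57923019 0.23763772 0.092     ] -0.11657063161057386
head foot rel screws mid along y -0.003147653338148615
```

Tilt is about -0.118 rad, clearly tilted. Now the other side.

```bash
python3 -m jog '[[0,-1,0,0],[0,-2,0,0],[0,-2.6,0,0],[0,-3.2,0,0],[0,-3.2,0,0]]'>/dev/null; python3 st.py; python3 -m jog '[[0,-0.4,0,0],[0,-0.8,0,0],[0,-0.8,0,0]]'>/dev/null; python3 st.py; python3 tilt.py w6.png
```

```text
t 7.3 by 3.98 bx 2.19 z 79.46 tooltilt(y) 0.0155 tilt(x) -0.0049 F -22.6 14.4 M -4.83 w 0.0276
t 7.6 by 8.68 bx 3.34 z 81.57 tooltilt(y) 0.0206 tilt(x) -0.0071 F -32.2 23.1 M -6.67 w 0.028
w6.png top-row 247 [(247, np.float64(277.0), 41), (253, np.float64(278.5), 48), (259, np.float64(278.5), 48), (265, np.float64(284.5), 36), (271, np.float64(284.0), 37), (277, np.float64(278.5), 48), (283, np.float64(279.5), 42)]
```

```bash
python3 - <<'E'
from h import *
for n in('w5','w6'):
    w=load(n);g=cv2.cvtColor(w['frame'],cv2.COLOR_RGB2HSV)
    print(n,[g[v,275].tolist() for v in range(214,262,4)])
    for v in range(222,262,4):
        r=w['frame'][v,240:320].astype(int); m=np.where((r[:,0]-r[:,2]>35)&(r[:,0]>=r[:,1]))[0]
        if len(m):print(v,240+m[0],240+m[-1],len(m))
E
```

```text
w5 [[103, 138, 255], [114, 39, 197], [109, 11, 247], [6, 37, 177], [14, 81, 186], [15, 86, 187], [15, 91, 188], [16, 101, 190], [16, 104, 182], [23, 131, 247], [25, 127, 253], [25, 130, 252]]
226 282 287 5
230 252 290 39
234 252 293 42
238 252 295 44
242 252 297 46
246 254 300 47
250 254 303 50
254 254 303 50
258 254 303 50
w6 [[103, 152, 254], [111, 130, 214], [110, 27, 205], [111, 16, 211], [13, 80, 159], [14, 84, 164], [14, 90, 164], [15, 93, 161], [17, 110, 176], [21, 136, 244], [23, 139, 246], [23, 142, 245]]
230 266 303 38
234 264 303 40
238 262 303 42
242 259 303 45
246 256 301 46
250 254 302 49
254 254 302 49
258 254 302 49
```

Mirror image on the other side. I'll make that an automatic tilt estimate and carry on rocking.

```bash
cat > tilt.py <<'E'
from h import *
import sys
yb=np.array([-.288,.958,0])
def go(n):
    w=load(n) if len(sys.argv)>2 else snap('wrist',n+'.png'); L=[]
    for v in range(215,290):
        r=w['frame'][v,235:325].astype(int); m=np.where((r[:,0]-r[:,2]>35)&(r[:,0]>=r[:,1]))[0]
        if len(m)>30:
            V=w['frame'][v,235+m[len(m)//2]].max(); L.append((v,235+(m[0]+m[-1])/2,V,len(m)))
    v0,u0=L[0][:2]; k=next(i for i in range(len(L)-1) if L[i][2]>220); v1,u1=L[k][:2]
    # front-bottom edge at z1, front-top at z1+.048: choose z1 so both edges share depth along base x (upright)
    xb=np.array([.958,.288,0]); zs=np.arange(.036,.08,.0005)
    d=[(onz(w,u1,v1,z+.048)-onz(w,u0,v0,z))@xb for z in zs]; z=zs[np.argmin(np.abs(d))]
    a=onz(w,u0,v0,z);b=onz(w,u1,v1,z+.048)
    print(n,'rows',v0,v1,'u',u0,u1,'tilt',((b-a)@yb/.048).round(3),'z~',z.round(4),'top',b.round(4))
go(sys.argv[1])
E
python3 tilt.py w3 l; python3 tilt.py w5 l; python3 tilt.py w6 l
python3 -m jog '[[0,1,0,0],[0,2,0,0],[0,3,0,0],[0,3.6,0,0],[0,4,0,0]]'>/dev/null;python3 -m jog '[[0,0,0,0]]'>/dev/null; python3 st.py; python3 tilt.py w7
```

```text
w3 rows 215 220 u 276.5 277.0 tilt -0.009 z~ 0.036 top [0.5714 0.2451 0.084 ]
w5 rows 227 249 u 271.0 278.5 tilt -0.13 z~ 0.036 top [0.576  0.2365 0.084 ]
w6 rows 229 248 u 284.0 278.0 tilt 0.115 z~ 0.036 top [0.573  0.2548 0.084 ]
t 8.25 by -9.56 bx 3.81 z 82.71 tooltilt(y) -0.0187 tilt(x) -0.0096 F 32.5 30.9 M 7.12 w 0.0277
w7 rows 229 247 u 270.5 278.0 tilt -0.133 z~ 0.036 top [0.5789 0.2374 0.084 ]
```

```bash
python3 -m jog '[[0,-1,0,0],[0,-2,0,0],[0,-2,0,0]]'>/dev/null; python3 st.py; python3 - <<'E'
from h import *
from scipy.optimize import least_squares
w=snap('wrist','w8.png')
for v in range(218,280,2):
    r=w['frame'][v,235:325].astype(int); m=np.where((r[:,0]-r[:,2]>35)&(r[:,0]>=r[:,1]))[0]
    if len(m)>20: print((v,235+m[0],235+m[-1],int(w['frame'][v,278].max())),end=' ')
print()
xb=np.array([.958,.288,0]);o=np.array([.5632,.2421,0])
for h in(0,.004,.008):
  for dx in(0,.003):
    c=o+xb*dx
    print(h,dx,[proj(w,c+xb*.015+[0,0,.040+h]).round(1).tolist(),proj(w,c+xb*.012+[0,0,.040+h]).round(1).tolist(),proj(w,c+xb*.012+[0,0,.088+h]).round(1).tolist(),proj(w,c-xb*.012+[0,0,.088+h]).round(1).tolist()])
E
```

```text
t 8.6 by -0.61 bx 3.49 z 80.57 tooltilt(y) 0.0033 tilt(x) -0.009 F -1.8 17.2 M -0.44 w 0.0276
(230, np.int64(258), np.int64(294), 168) (232, np.int64(258), np.int64(295), 168) (234, np.int64(258), np.int64(296), 168) (236, np.int64(257), np.int64(296), 168) (238, np.int64(257), np.int64(297), 168) (240, np.int64(257), np.int64(298), 173) (242, np.int64(256), np.int64(299), 169) (244, np.int64(256), np.int64(300), 168) (246, np.int64(255), np.int64(301), 184) (248, np.int64(255), np.int64(302), 233) (250, np.int64(254), np.int64(302), 251) (252, np.int64(254), np.int64(302), 251) (254, np.int64(254), np.int64(302), 251) (256, np.int64(254), np.int64(302), 251) (258, np.int64(254), np.int64(302), 251) (260, np.int64(254), np.int64(302), 241) (262, np.int64(254), np.int64(302), 144) (264, np.int64(254), np.int64(302), 139) (266, np.int64(254), np.int64(302), 135) (268, np.int64(254), np.int64(302), 140) (270, np.int64(254), np.int64(302), 135) (272, np.int64(254), np.int64(302), 142) (274, np.int64(254), np.int64(302), 229) (276, np.int64(254), np.int64(302), 249) (278, np.int64(254), np.int64(302), 248) 
0 0 [[277.9, 223.4], [277.8, 227.4], [278.1, 253.2], [277.4, 291.2]]
0 0.003 [[278.0, 219.4], [277.9, 223.4], [278.2, 248.3], [277.5, 286.6]]
0.004 0 [[277.9, 225.1], [277.9, 229.1], [278.1, 256.0], [277.4, 294.7]]
0.004 0.003 [[278.0, 221.0], [277.9, 225.1], [278.2, 250.9], [277.5, 290.0]]
0.008 0 [[278.0, 226.8], [277.9, 230.9], [278.1, 258.9], [277.4, 298.3]]
0.008 0.003 [[278.0, 222.7], [278.0, 226.8], [278.2, 253.8], [277.5, 293.6]]
```

```bash
python3 - <<'E'
from h import *
xb=np.array([.958,.288,0]);yb=np.array([-.288,.958,0]);o=np.array([.5632,.2421,0])
for n,c,old in(('scene','s1','s4'),('side','d1','d4')):
    a=load(c);b=load(old);s=snap(n,c[0]+'8.png')
    p=[proj(a,o+xb*i+yb*.014+[0,0,.040+h]).round(1).tolist() for i,h in((-.012,0),(0.0,0),(.012,0),(0,.005))];print(n,p)
    for u in range(int(p[2][0])+1,int(p[0][0])+1,1):
        out=[]
        for S in(a,b,s):
            r=S['frame'][:,u].astype(float);d=r[:,0]-r[:,2]; v=int(p[1][1])-8
            pr=d[v:v+16]; # last crossing downwards of level 25
            k=[i for i in range(15) if pr[i]>30>=pr[i+1]]
            out.append(round(v+k[-1]+(pr[k[-1]]-30)/(pr[k[-1]]-pr[k[-1]+1]),2) if k else None)
        print(u,out)
E
```

```text
scene [[276.7, 215.7], [271.8, 214.9], [266.9, 214.0], [271.8, 213.2]]
267 [None, None, np.float64(211.71)]
268 [np.float64(212.84), np.float64(212.39), np.float64(213.31)]
269 [np.float64(212.96), np.float64(212.76), np.float64(213.13)]
270 [np.float64(213.33), np.float64(213.02), np.float64(212.91)]
271 [np.float64(213.44), np.float64(212.86), np.float64(213.17)]
272 [np.float64(213.71), np.float64(213.21), np.float64(212.86)]
273 [np.float64(214.0), np.float64(213.24), np.float64(213.67)]
274 [np.float64(213.86), np.float64(213.5), np.float64(213.7)]
275 [np.float64(214.29), np.float64(214.12), np.float64(214.07)]
276 [np.float64(214.36), np.float64(214.09), np.float64(213.65)]
side [[284.1, 215.3], [279.2, 214.7], [274.4, 214.0], [279.2, 212.8]]
275 [np.float64(220.3), np.float64(220.31), np.float64(220.32)]
276 [np.float64(220.32), np.float64(220.31), np.float64(220.32)]
277 [np.float64(220.45), np.float64(220.45), np.float64(220.45)]
278 [np.float64(213.49), np.float64(213.48), np.float64(213.5)]
279 [np.float64(213.66), np.float64(213.59), np.float64(213.61)]
280 [np.float64(213.68), np.float64(213.6), np.float64(213.63)]
281 [np.float64(214.14), np.float64(213.66), np.float64(213.56)]
282 [np.float64(214.31), np.float64(213.68), np.float64(213.66)]
283 [np.float64(214.31), np.float64(213.68), np.float64(213.68)]
284 [np.float64(214.24), np.float64(213.83), np.float64(213.38)]
```

Rim rows in the two fixed views moved 0.5 px or less, so the block has risen about 1 mm at most. The pads have ridden up the head by 4–5 mm, so I'll regrip about 8 mm lower and rock with a slight upward bias from now on.

```bash
python3 -m jog '[[0,0,0,0],[0,0,0,0],[0,0,0.5,0],[0,0,0.8,0],[0,0,0.8,0]]' 0.5 >/dev/null; python3 st.py; python3 -m jog '[[0,0,0,0],[0,0,0,0],[0,0,0,0],[0,0,0,0]]' 1 >/dev/null; python3 st.py; python3 -m jog '[[0,-0.7,-0.3,0],[0,-1.4,-0.4,0],[0,-2,-0.5,0],[0,-2.3,-0.6,0],[0,-2.3,-0.6,0]]' >/dev/null; python3 st.py; python3 tilt.py w9
```

```text
t 9.25 by 0.08 bx -1.49 z 66.08 tooltilt(y) -0.0001 tilt(x) 0.0027 F -1.0 -0.6 M 0.09 w 0.0461
t 9.65 by -0.05 bx -0.3 z 67.64 tooltilt(y) 0.0001 tilt(x) -0.0002 F -0.6 -0.8 M -0.03 w 0.0276
t 10.15 by 14.71 bx 0.59 z 75.77 tooltilt(y) 0.0154 tilt(x) -0.0014 F -25.4 8.1 M -5.46 w 0.0307
w9 rows 229 249 u 287.5 277.5 tilt 0.165 z~ 0.036 top [0.5702 0.2607 0.084 ]
```

```bash
cat > rise.py <<'E'
from h import *
import sys
def edge(S,u,v):
    d=S['frame'][v:v+20,u].astype(float);d=d[:,0]-d[:,2];k=[i for i in range(19) if d[i]>30>=d[i+1]]
    return v+k[-1]+(d[k[-1]]-30)/(d[k[-1]]-d[k[-1]+1]) if k else np.nan
a=load('s1');s=snap('scene',sys.argv[1]+'.png')
print('rise mm(centre face)',np.round([(edge(a,u,202)-edge(s,u,202))*2.9 for u in range(269,277)],1))
E
python3 -m jog '[[0,1,0,0],[0,2.0,0,0],[0,2.3,0,0],[0,2.3,0,0]]' >/dev/null; python3 st.py; python3 rise.py s10; python3 tilt.py w10
```

```text
t 10.6 by 2.81 bx 2.87 z 79.0 tooltilt(y) -0.0048 tilt(x) -0.0076 F 8.9 20.3 M 1.62 w 0.0288
rise mm(centre face) [ 7.8  9.2 10.5  9.7  9.9  9.1 10.3 13.5]
w10 rows 231 249 u 281.5 277.5 tilt 0.056 z~ 0.036 top [0.5746 0.2494 0.084 ]
```

It has walked up about 9 mm, with clear tilts −, +, −, + so far, all with the foot in the pocket. One more rock to −, then upright and lift.

```bash
python3 -m jog '[[0,0.7,-0.2,0],[0,1.3,-0.3,0],[0,1.6,-0.3,0],[0,1.6,-0.3,0]]' >/dev/null; python3 st.py; python3 rise.py s11; python3 tilt.py w11
```

```text
t 11.1 by -7.63 bx 3.04 z 82.06 tooltilt(y) -0.0149 tilt(x) -0.0081 F 24.3 21.1 M 5.55 w 0.0285
rise mm(centre face) [17.4 17.2 18.2 19.9 18.7 18.4 17.7 19.3]
w11 rows 231 250 u 273.5 279.0 tilt -0.095 z~ 0.036 top [0.5762 0.2381 0.084 ]
```

```bash
python3 -m jog '[[0,-1,0,0],[0,-2,0,0],[0,-3,-0.2,0],[0,-3.3,-0.3,0],[0,-3.3,-0.3,0]]' >/dev/null; python3 st.py; python3 tilt.py w12; python3 -m jog '[[0,0.8,0,0],[0,1.7,0,0],[0,1.7,0,0]]' >/dev/null; python3 st.py; python3 rise.py s12;python3 tilt.py w13
```

```text
t 11.7 by 10.73 bx 2.6 z 83.86 tooltilt(y) 0.0129 tilt(x) -0.0066 F -18.8 13.0 M -4.38 w 0.0294
w12 rows 231 250 u 285.0 277.0 tilt 0.136 z~ 0.036 top [0.5695 0.2565 0.084 ]
t 12.05 by -0.47 bx 1.17 z 81.33 tooltilt(y) -0.0 tilt(x) -0.0036 F -0.4 6.6 M -0.19 w 0.0278
rise mm(centre face) [11.5 11.9 12.2 12.7 12.4 12.2 12.5 13.7]
w13 rows 229 249 u 278.5 278.0 tilt 0.01 z~ 0.036 top [0.5731 0.2453 0.084 ]
```

```bash
python3 -m jog '[[0,0,-0.2,0],[0,0,-0.4,0],[0,0,-0.6,0],[0,0,-0.6,0]]' >/dev/null; python3 st.py; python3 rise.py s14; python3 tilt.py w14
```

```text
t 12.55 by 0.47 bx -0.6 z 85.17 tooltilt(y) -0.0005 tilt(x) 0.0004 F 0.7 -5.3 M -0.02 w 0.028
rise mm(centre face) [14.3 14.6 15.6 17.1 14.5 15.  15.3 16.2]
w14 rows 228 249 u 278.5 278.0 tilt 0.008 z~ 0.036 top [0.5696 0.2451 0.084 ]
```

```bash
python3 -m jog '[[0,0,-0.6,0],[0,0,-1.2,0],[0,0,-1.7,0],[0,0,-2.1,0],[0,0,-2.1,0]]' >/dev/null; python3 st.py; python3 -m jog '[[0,0,0,0],[0,0,0,0],[0,0,0,0]]' >/dev/null; python3 st.py; python3 rise.py s15; python3 tilt.py w15
python3 - <<'E'
from h import *
# column profile through block in scene & side: brass top-of-foot etc.
xb=np.array([.958,.288,0]);yb=np.array([-.288,.958,0]);o=np.array([.5632,.2421,0])
for n,f in(('scene','s15'),('side','d15')):
    s=load(f) if f=='s15' else snap(n,f+'.png')
    for h in(.030,.036,.042): print(n,h,[proj(s,o+xb*a+yb*b+[0,0,.014+z+h]).round(1).tolist() for a,b,z in((0,.014,.026),(0,.020,.026),(0,.020,0))])
    u=int(proj(s,o+yb*.02+[0,0,.05])[0]); print(u,[s['frame'][v,u].tolist() for v in range(192,226,1)])
E
```

```text
t 13.15 by 0.1 bx -0.05 z 107.59 tooltilt(y) 0.0001 tilt(x) -0.001 F 0.8 -3.3 M 0.04 w 0.0274
t 13.45 by 0.13 bx -0.71 z 106.23 tooltilt(y) -0.0001 tilt(x) 0.0008 F -0.5 -2.8 M 0.11 w 0.0277
rise mm(centre face) [nan nan nan nan nan nan nan nan]
w15 rows 228 251 u 278.5 278.0 tilt 0.008 z~ 0.0395 top [0.5615 0.2422 0.0875]
scene 0.03 [[271.9, 204.6], [271.2, 206.1], [271.1, 215.0]]
scene 0.036 [[272.0, 202.5], [271.3, 204.0], [271.2, 213.0]]
scene 0.042 [[272.0, 200.4], [271.3, 201.9], [271.2, 210.9]]
271 [[80, 80, 77], [82, 77, 68], [120, 95, 45], [118, 94, 44], [117, 93, 43], [116, 93, 42], [118, 94, 45], [119, 95, 43], [109, 89, 46], [78, 70, 58], [125, 131, 136], [135, 140, 142], [96, 98, 99], [97, 99, 100], [98, 101, 102], [100, 103, 103], [96, 100, 100], [96, 100, 100], [96, 99, 101], [102, 104, 102], [68, 76, 86], [31, 49, 76], [50, 104, 187], [61, 121, 211], [35, 65, 110], [19, 48, 96], [126, 137, 143], [162, 169, 163], [169, 176, 166], [68, 85, 114], [30, 59, 104], [34, 65, 108], [36, 64, 110], [33, 63, 106]]
side 0.03 [[279.1, 203.2], [278.3, 204.3], [278.4, 214.3]]
side 0.036 [[279.0, 200.9], [278.2, 202.0], [278.4, 212.0]]
side 0.042 [[279.0, 198.5], [278.2, 199.6], [278.4, 209.7]]
278 [[114, 96, 56], [112, 95, 55], [113, 97, 56], [112, 95, 55], [113, 96, 55], [113, 96, 56], [112, 94, 53], [108, 91, 53], [90, 84, 68], [110, 111, 108], [114, 120, 122], [97, 101, 102], [98, 103, 105], [96, 101, 102], [96, 101, 102], [95, 100, 101], [95, 99, 101], [92, 97, 100], [94, 98, 101], [92, 97, 100], [56, 68, 86], [24, 44, 78], [28, 48, 79], [26, 46, 78], [27, 47, 78], [63, 68, 85], [161, 143, 107], [226, 201, 128], [216, 192, 127], [197, 175, 126], [206, 183, 119], [230, 203, 129], [229, 202, 128], [230, 204, 130]]
```

The block is upright and free. Its underside shows at scene row 212 and side row 212, which puts it 12–14 mm above the base top. It is centred over its own pocket to within 1 mm, and only its own weight (about 3 N) is on the wrist.

```bash
python3 -m jog '[[0,0,0,0],[0,0,0,0]]' >/dev/null; python3 st.py; python3 -c "
from rig import env
print(env.hand_in())"
```

```text
t 13.8 by 0.08 bx -0.42 z 106.55 tooltilt(y) 0.0 tilt(x) 0.0001 F 0.4 -4.8 M 0.03 w 0.0278
the job is handed in; nothing more can be done
None
```

I rocked the brass block free with three clear tilts each way, then lifted it straight out and handed in at 13.8 s, with it held upright and still about 13 mm above its own pocket; the hand-in returned no verdict, and I did not re-check the dark-headed block or the bystanders at the end.

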